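# Ready the goldsmith's bench fume hood: fan on, sash up to the pointer

### The job

Get the bench fume hood ready for pickling, using only your fingertips: first switch on its extractor by pressing the raised half of the rocker switch on the grey box all the way down, then push the counterweighted glass sash up from beneath its lip until the lip is level with the pointer on the hood's right-hand post. Do not pinch the lip or force the sash, do not pick anything up, and leave the other things on the bench where they lie. Finish with the hand clear of everything.

Things in the scene. Friction and masses are not known exactly. Their poses are not given: they have to be found in the camera images.
- hood: fixed bench fume hood, glass in an aluminium frame on a grey 50 mm high plinth; 420 mm wide (its y), 270 deep, 600 tall, fan on the roof; stands at the left of the bench and its front (its -x) faces right. Origin on the bench under the middle of the sash pane. Its front posts (176 to 210 mm either side) and plinth stand 20 mm in front of the pane
- sash (a joint): height of the glass sash in m: 0 shut, 0.26 at its upper stop, grows upward. Counterweights in the posts balance it: 2 to 5 N (plus light damping) move it up or down, it stays where it is left, no spring. At 0 the lip's mid thickness is 75 mm above the bench; starts a little open (0.03 to 0.07)
- lip_front (a point): middle of the lip's front edge, at mid thickness; rises with the sash; x points into the hood, z up. The lip is a level aluminium ledge along the sash's foot, 346 mm wide, 12 mm thick (underside 6 mm below this point), front edge 50 mm ahead of the pane, 40 mm of free underside behind the edge. Only low things on the bench are below it
- pointer_tip (a point): tip of the dark steel pointer clipped on the hood's right-hand front post (the hood's -y, the post farther from the robot): a cone 14 mm thick, 24 mm long, pointing at the lip's end, with a brass thumb screw outside. Its tip marks the height for the lip's mid thickness, 215 to 285 mm above the bench, different each time
- switch_box: fixed grey box on the bench to the right of the hood, 110 mm (its x) x 80 mm x 62 mm tall, with a black frame (78 x 50 mm, top 68 mm above the bench) around a wide grey rocker switch. Origin under its middle; x points away from the robot
- rocker (a joint): angle of the rocker in radians: 0 off (far half, the box's +x, stands raised; near half level), 0.35 fully on (far half level, near half raised); turns about the box's y axis, 62 mm above the bench. It stays where it is left; about 4 N on the raised half moves it, with no spring
- rocker_raised (a point): point on top of the rocker's raised (+x, far) half, in the middle of its 36 mm width, 21 mm from the rocker's middle; moves with the rocker. Each half is 32 mm long. When the switch is off this point is 81 mm above the bench; when fully on the half lies level, 73 mm above the bench
- dial_box: fixed grey box of the same size as the switch box, also to the right of the hood, with a round black dial instead of a rocker; not used. Origin under its middle
- hammer: loose chasing hammer lying on the bench, 240 mm long; origin under its middle; to be left alone
- bench_block: loose square steel bench block, 80 x 80 x 25 mm, in front of the hood; origin under its middle; to be left alone
- bowl: loose blue ceramic bowl, 100 mm across, 45 mm tall; origin under its middle; to be left alone
- flux_jar: loose small amber jar, 42 mm across, 55 mm tall, standing among the boxes; origin under its middle; to be left alone
- tape_roll: loose roll of tape lying flat, 96 mm across, 24 mm tall; origin under its middle; to be left alone
- graver: loose hand graver (like a screwdriver), 160 mm long, lying on the bench; origin under its middle; to be left alone
- bench_brush: loose bench brush, 200 mm long, lying on the bench; origin under its middle; to be left alone
Mind the look-alikes: they are no part of the job. Leave any pink, purple or red look-alike of the switch_box alone.

How it is judged:
On the way, in this order (a step that is already met when the one before it is completed fails the run):
1. the extractor is switched on: the raised half of the rocker is pressed down (rocker beyond 0.25 rad) (value of joint rocker above 0.25 rad), for 0.1 s.
2. the fingers push the sash up from beneath its lip (contact force between the fingers and sash_c0 above 0.3 N and velocity of joint sash above 0.003 m/s), for 0.1 s.
3. the lip is level with the pointer's tip (within 8 mm) (z of lip_front in the frame of pointer_tip between -0.008 and 0.008 m and velocity of joint sash between -0.01 and 0.01 m/s), for 0.2 s.
At the end, for the whole second after the job is handed in: the rocker is beyond 0.25 rad (on), and the sash is at rest with the middle of its lip's thickness within 8 mm of the height of the pointer's tip (all of step 3 and value of joint rocker above 0.25 rad); the robot touches nothing.
It fails at once if the lip is pinched: the fingers press on its upper face and its underside at once (contact force between the fingers and sash_c0 above 1 N and contact force between the fingers and sash_c1 above 1 N).
It fails at once if the sash is forced (over 60 N) (contact force between the arm and sash above 60 N).
It fails at once if a thing lying on the bench is moved more than 25 mm or picked up (distance of any of hammer, bench_block, bowl, flux_jar, tape_roll, graver, bench_brush from where it was at the start of the episode above 0.025 m).
It also fails if it takes over 42 s, if anything falls off the work surface, if the arm or the gripper's body presses on something with over 40 N, if the wrist force passes 120 N, or if a joint passes its speed limit or range.

### The arm

A 7-joint arm with a two-finger parallel gripper is mounted at the origin on the work surface. World frame = base frame: x ahead of the robot, y to its left, z up, the work surface at z = 0. Lengths are in m, angles in rad, forces in N, time in s.
With the tool pointing down it reaches from about 0.4 to 0.875 m from the base axis. Payload 19.3 kg.
Tool frame: the origin (TCP) lies at the very end of the fingers, on their centre line; the grasp point (between the pads) lies 19 mm behind it; z points along the fingers, y is the line along which they close (so a half turn about z gives the same grasp; the last joint's range is limited). The gripper opens to 85 mm and grips with 20 to 120 N. Pads are 22 mm wide; open, the fingers measure 114 mm over their backs; the gripper's body (76 mm by 85 mm) begins 54 mm behind the grasp point. The pads swing forward as they close: fully open they stand 13 mm farther back than shut.
Start: joints at [-1.322, 0.521, -0.036, 1.599, 0.021, 1.021, -0.113], TCP at [0.196, 0.593, 0.231] pointing down, gripper open.
Joint ranges: [-2.91, 2.91], [-0.3, 2.13], [-1.5, 1.42], [0.17, 2.43], [-1.26, 4.41], [0.16, 1.93], [-2.52, 2.52]. Speed limits (rad/s): [1.89, 1.89, 2.39, 2.39, 3.01, 3.01, 3.01].

### API

Orientations are given as a rotation vector (axis times angle).
In Python, from station import env gives the robot as it stands.
- The arm moves only by the tool arm_command, never from a script. Its argument "targets" is a list of rows, each a list of 7 numbers: the closure, from -1 (fully open) to 1 (shut), then the shift along the tool's x, y, z in mm, then the turn, a rotation vector about the tool's x, y, z in degrees. A call has 1 to 10 rows; each row is the pose to reach, as a shift and turn from the pose commanded when the call began, along the tool's axes at that moment; what a row does not reach only later rows make up. A row lasts 1/12 s, in which the tool goes at most 41.7 mm and 7.16 degrees, less where a joint would pass 70% of its speed; a pose out of reach is approached as far as the arm can. A call with a gripper value outside its range is refused whole. The fingers move at their own pace and stop on an object; the grip force is fixed at half the most. Time passes only in rows, so rows that repeat a pose let the fingers close. It gives the time, the measured TCP pose, the force, the opening and the grip force at its end, in the units of the state.
- env.get_obs(): the state, without advancing time (a new reading comes with each control period).
- env.camera(name): name is "scene" or "top" or "wrist"; returns a dict with "image" (420x560x3 uint8, blue, green, red), "fx", "fy", "cx", "cy" (pixels), "k1" (the pictures are not rectified: a ray, as slopes to the right and down, at radius r is drawn at 1 + k1 r^2 times it, then the intrinsics apply), "R" (3x3) and "t" (3): a world point X has camera coordinates R X + t; the wrist camera has in their place "T_tool_cam" (4x4, takes a point from camera to tool coordinates, whose origin is the TCP and whose axes are the flange's). Camera axes: x right, y down, z forward; pixel columns grow to the right and rows downward; lengths in m; the calibration is good to about 2 mm. A picture is of the moment at which its call begins: read the wrist's pose just before it. There is no depth.
- env.job_done(): hands the job in; it is judged then, once.
The state is a dict: "clock": time; "qpos": joint angles; "joint_vel": joint speeds; "effort": joint torques, N m; "eef_pos": TCP position; "eef_rot": TCP orientation; "contact_force": force on the tool from outside, world axes, zero at the start; "torque": the same for the moment, N m; "grip_width": opening from 0.0 (shut) to 1.0 (fully open); "grasp_force": force on a finger pad.
Only numpy, scipy, OpenCV 4.12 (cv2) and the standard library are available. Lean on these libraries where they do the work, as an engineer would, in place of code of your own. Each camera call takes 0.05 s, during which the arm holds its last target. There are 200 camera calls.

## Working session

There is one attempt and no reset: what is moved stays moved. The work goes in short steps, Python scripts to look and compute and a tool call to move; the robot and the scene stay as the last step left them, time stands still between calls to the robot, and variables do not carry over. Pictures are saved under pics/ and viewed, at most 10 in all, crops included, and the job is handed in when it is done.

Besides the shell and the picture viewer there is one more tool, called after "Emit:" by a JSON object that holds its "method" and its "body". arm_command: Moves the arm, as the interface text tells. Its arguments: {"type":"object","properties":{"targets":{"type":"array","items":{"type":"array","items":{"type":"number"}}}},"required":["targets"]}

```bash
mkdir -p pics; python3 - <<'E'
from station import env
import cv2,numpy as np,pickle
o=env.get_obs();print(o)
d={}
for n in("scene","top"):
    c=env.camera(n);d[n]=c;cv2.imwrite(f"pics/{n}0.png",c["image"]);print(n,{k:v for k,v in c.items() if k!="image"})
pickle.dump(d,open("cams.pkl","wb"))
E
```

```text
{'clock': 0.0, 'qpos': array([-1.32219899,  0.52200891, -0.03630631,  1.59996323,  0.02123989,
        1.02110286, -0.11278962]), 'joint_vel': array([-0.00077451, -0.00059912, -0.00025995, -0.0004115 , -0.00063539,
        0.00090672, -0.00043425]), 'effort': array([ 9.76547722e-05, -9.27123499e+01,  1.97983392e+00, -3.69912887e+01,
        1.78195559e-02,  8.49643489e-03,  2.15311928e-05]), 'eef_pos': array([0.19584739, 0.59319055, 0.23074519]), 'eef_rot': array([-4.98635968e-01, -3.10171426e+00,  1.72088586e-03]), 'contact_force': array([-0.36069011,  0.34268826, -0.55147096]), 'torque': array([-0.02674529, -0.00104155,  0.02741827]), 'grasp_force': 0.0, 'grip_width': 0.997544480728132}
scene {'fx': 438.541576256241, 'fy': 438.541576256241, 'cx': 276.87091412859786, 'cy': 210.729524146158, 'k1': -0.07807847359158054, 'R': array([[-0.47397269,  0.88048168, -0.01009435],
       [ 0.61061175,  0.32039591, -0.72422355],
       [-0.63443139, -0.34942591, -0.68949137]]), 't': array([ 0.39582013, -0.09334268,  1.80629994])}
top {'fx': 497.0159598684985, 'fy': 497.0159598684985, 'cx': 279.77561293179593, 'cy': 213.78718658769927, 'k1': 0.06162653755601603, 'R': array([[ 0.012307  , -0.99992136, -0.00240934],
       [-0.98090461, -0.01160515, -0.19414289],
       [ 0.19409967,  0.00475265, -0.9809703 ]]), 't': array([-0.18020137,  0.52419682,  1.82284978])}
```

View pics/scene0.png

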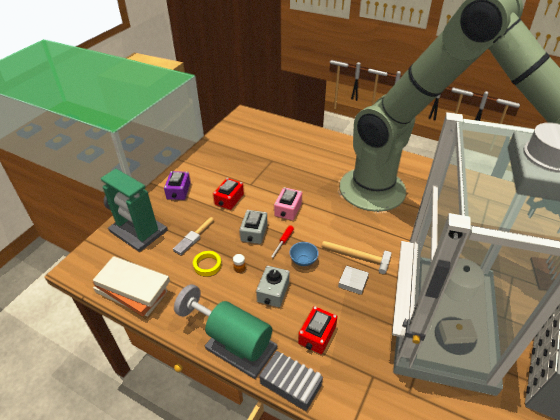

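View pics/top0.png

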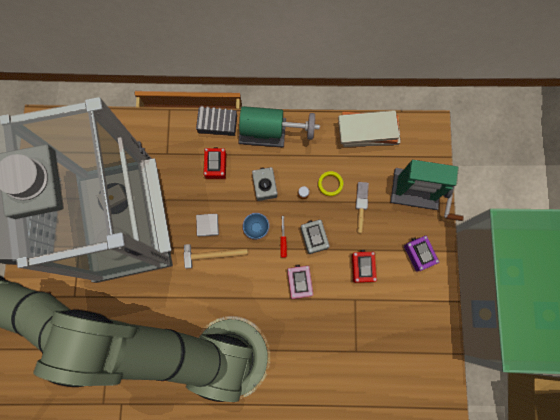

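```bash
python3 - <<'E'
import cv2,numpy as np,pickle
d=pickle.load(open("cams.pkl","rb"))
s=d["scene"]["image"];t=d["top"]["image"]
r=lambda im,x,y,w,h,k:cv2.resize(im[y:y+h,x:x+w],None,fx=k,fy=k,interpolation=cv2.INTER_CUBIC)
A=r(s,385,215,100,150,4) #400x600
B=r(s,225,195,80,60,5)  #400x300
C=r(t,285,206,80,60,5)
cv2.imwrite("pics/c1.png",np.hstack([A,np.vstack([B,C])]))
E
```

```text
(no output)
```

View pics/c1.png

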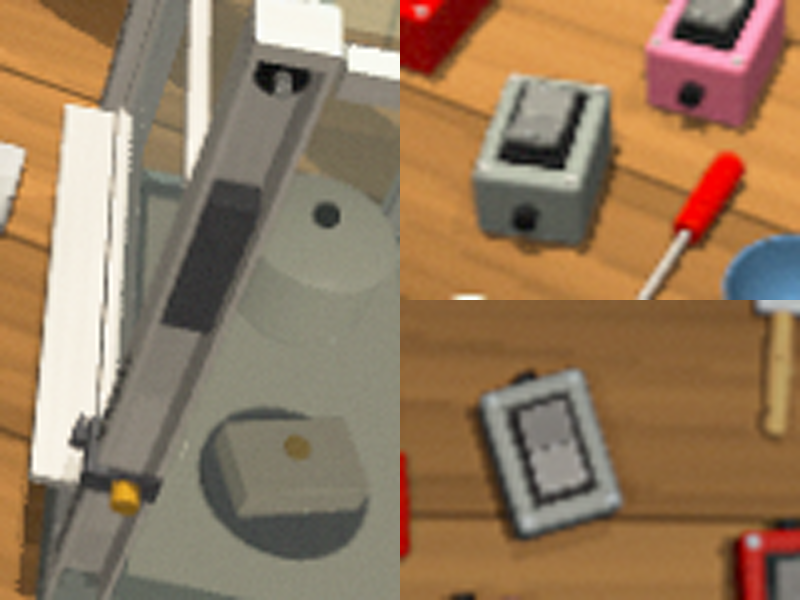

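```bash
cat > h.py <<'E'
import cv2,numpy as np
def undist(c,uv):
    K=np.array([[c["fx"],0,c["cx"]],[0,c["fy"],c["cy"]],[0,0,1]])
    return cv2.undistortPoints(np.array([[uv]],float),K,np.array([c["k1"],0,0,0.]))[0,0]
def ray(c,uv):
    a=undist(c,uv);v=c["R"].T@np.array([*a,1.]);return -c["R"].T@c["t"],v/np.linalg.norm(v)
def atz(c,uv,z):
    o,v=ray(c,uv);return o+v*(z-o[2])/v[2]
def tri(*cu):
    A=np.zeros((3,3));b=np.zeros(3);R=[ray(c,u) for c,u in cu]
    for o,v in R:
        P=np.eye(3)-np.outer(v,v);A+=P;b+=P@o
    X=np.linalg.solve(A,b);return X,[1e3*np.linalg.norm(np.cross(X-o,v)) for o,v in R]
def proj(c,X):
    x=c["R"]@np.asarray(X,float)+c["t"];a=x[:2]/x[2];a=a*(1+c["k1"]*(a@a))
    return np.array([c["fx"]*a[0]+c["cx"],c["fy"]*a[1]+c["cy"]])
def wrist(c,o):
    R=cv2.Rodrigues(np.array(o["eef_rot"]))[0];T=np.eye(4);T[:3,:3]=R;T[:3,3]=o["eef_pos"]
    W=T@c["T_tool_cam"];c=dict(c);c["R"]=W[:3,:3].T;c["t"]=-W[:3,:3].T@W[:3,3];return c
E
python3 - <<'E'
import cv2,numpy as np,pickle
from h import *
d=pickle.load(open("cams.pkl","rb"));S,T=d["scene"],d["top"]
s=S["image"];t=T["image"]
r=lambda im,x,y,w,h,k:cv2.resize(im[y:y+h,x:x+w],None,fx=k,fy=k,interpolation=cv2.INTER_CUBIC)
A=r(t,80,95,100,190,3) ;B=r(s,390,300,44,60,9);B=np.vstack([B,np.zeros((30,396,3),np.uint8)])
cv2.imwrite("pics/c2.png",np.hstack([A,B]))
# lip from both: scene corners; box top corners (top view crop px -> img)
for z in(.111,.131,.151):print(z,atz(S,(401.5,241.2),z),atz(S,(393,334.5),z))
tc=[(285+x/5,206+(y-300)/5) for x,y in((483,397),(578,370),(622,500),(524,537))]
sc=[(225+(x-400)/5,195+y/5) for x,y in((512,77),(611,85),(583,190),(475,178))]
print([atz(T,p,.062).round(4) for p in tc],[atz(S,p,.062).round(4) for p in sc])
E
```

```text
0.111 [0.34239495 0.20435938 0.111     ] [0.69139508 0.28645688 0.111     ]
0.131 [0.36197209 0.20638031 0.131     ] [0.70445387 0.28694445 0.131     ]
0.151 [0.38154923 0.20840124 0.151     ] [0.71751265 0.28743203 0.151     ]
[array([ 0.4846, -0.5532,  0.062 ]), array([ 0.5059, -0.624 ,  0.062 ]), array([ 0.4089, -0.6527,  0.062 ]), array([ 0.3805, -0.5801,  0.062 ])] [array([ 0.4094, -0.3527,  0.062 ]), array([ 0.3828, -0.2834,  0.062 ]), array([ 0.4852, -0.2487,  0.062 ]), array([ 0.5107, -0.3222,  0.062 ])]
```

View pics/c2.png

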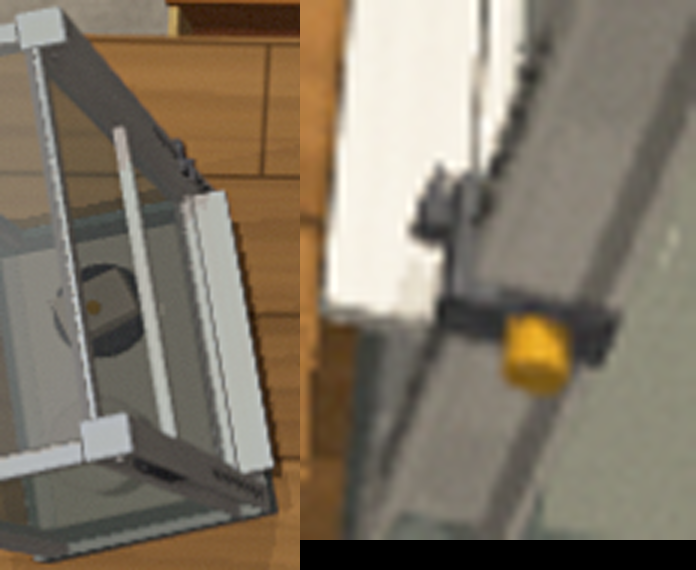

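```bash
python3 - <<'E'
import pickle
from h import *
d=pickle.load(open("cams.pkl","rb"));S,T=d["scene"],d["top"]
tc=[(285+(x-400)/5,206+(y-300)/5) for x,y in((483,397),(578,370),(622,500),(524,537))]
sc=[(225+(x-400)/5,195+y/5) for x,y in((583,190),(475,178),(512,77),(611,85))]
a=np.array([atz(T,p,.062) for p in tc]);b=np.array([atz(S,p,.062) for p in sc])
print(a.round(4),b.round(4),a.mean(0),b.mean(0))
f=tri((S,(401.5,241.2)),(T,(170.7,250.7)));g=tri((S,(393,334.5)),(T,(155.3,159)))
print(f,g,np.linalg.norm(f[0]-g[0]))
print("tip ray",[atz(S,(405.6,318.7),z).round(4) for z in(.215,.25,.285)])
for px in((140,144.5),(142,147),(146,153)):print(tri((S,(405.6,318.7)),(T,px)))
from station import env
c=env.camera("wrist");print({k:v for k,v in c.items() if k!="image"})
E
```

```text
[[ 0.481  -0.2559  0.062 ]
 [ 0.5023 -0.3267  0.062 ]
 [ 0.405  -0.3588  0.062 ]
 [ 0.3766 -0.2864  0.062 ]] [[ 0.4852 -0.2487  0.062 ]
 [ 0.5107 -0.3222  0.062 ]
 [ 0.4094 -0.3527  0.062 ]
 [ 0.3828 -0.2834  0.062 ]] [ 0.44122857 -0.30697207  0.062     ] [ 0.44704077 -0.30172584  0.062     ]
(array([0.37153193, 0.20793114, 0.14103483]), [np.float64(0.5799444736634612), np.float64(0.5799444736634245)]) (array([0.70830126, 0.28559088, 0.13595394]), [np.float64(1.567243818927743), np.float64(1.5672438189278748)]) 0.3456449505871673
tip ray [array([0.7005, 0.3036, 0.215 ]), array([0.7254, 0.3039, 0.25  ]), array([0.7504, 0.3043, 0.285 ])]
(array([0.72462821, 0.3062827 , 0.2503032 ]), [np.float64(2.4926201266370636), np.float64(2.492620126637209)])
(array([0.71857996, 0.30406296, 0.24052837]), [np.float64(0.22930858049648323), np.float64(0.22930858049653427)])
(array([0.70378793, 0.299869  , 0.21743949]), [np.float64(3.988488091267463), np.float64(3.988488091267322)])
{'fx': 300.5330608667983, 'fy': 300.5330608667983, 'cx': 271.68771688395407, 'cy': 210.62500071629918, 'k1': 0.023189034502948683, 'T_tool_cam': array([[-3.22329620e-04, -9.44833917e-01, -3.27549638e-01,
         8.55739283e-02],
       [ 9.99999863e-01, -1.69680810e-04, -4.94610200e-04,
        -1.89189529e-04],
       [ 4.11745605e-04, -3.27549753e-01,  9.44833843e-01,
        -1.42202693e-01],
       [ 0.00000000e+00,  0.00000000e+00,  0.00000000e+00,
         1.00000000e+00]])}
```

Emit:
{"method": "arm_command", "body": {"targets": [[1,-11,-37,0,0,0,0],[1,-22,-74,0,0,0,0],[1,-33,-111,0,0,0,0],[1,-45,-149,0,0,0,0],[1,-56,-186,0,0,0,0],[1,-67,-223,0,0,0,0],[1,-82,-257,0,0,0,0],[1,-97,-291,0,0,0,0],[1,-111,-324,0,0,0,0],[1,-111,-324,0,0,0,0]]}}

```text
clock: 0.98
eef_pos: [0.1996, 0.2454, 0.231]
eef_rot: [-0.504, -3.1, 0.003]
contact_force: [1.2, 1.7, 0.4]
grip_width: -0.001
grasp_force: 0.0
```

Emit:
{"method": "arm_command", "body": {"targets": [[1,-32,-21,0,0,0,0],[1,-64,-42,0,0,0,0],[1,-95,-63,0,0,0,0],[1,-125,-82,0,0,0,-5],[1,-155,-101,0,0,0,-10],[1,-185,-120,0,0,0,-15],[1,-215,-140,0,0,0,-20],[1,-238,-173,0,0,0,-25],[1,-261,-206,0,0,0,-30],[1,-284,-239,0,0,0,-35]]}}

```text
clock: 1.82
eef_pos: [0.3759, -0.0065, 0.2313]
eef_rot: [0.386, -3.118, -0.0]
contact_force: [1.2, 1.0, -0.2]
grip_width: -0.002
grasp_force: 0.0
```

```bash
cat >> h.py <<'E'
def shift(o,X):
    R=cv2.Rodrigues(np.array(o["eef_rot"]))[0];return (1e3*R.T@(np.asarray(X)-o["eef_pos"])).round(1)
E
python3 - <<'E'
from station import env
from h import *
o=env.get_obs();print(o["eef_pos"],o["qpos"],shift(o,[.466,-.297,.110]));print(cv2.Rodrigues(o["eef_rot"])[0].round(3))
E
```

```text
[ 0.37586918 -0.00653312  0.23131629] [-0.53551879  0.12253643  0.4361792   2.21752844 -0.07118532  0.81418088
  1.7641376 ] [ -16.5 -303.7  121.3]
[[-0.97  -0.244 -0.   ]
 [-0.244  0.97   0.   ]
 [ 0.     0.    -1.   ]]
```

Emit:
{"method": "arm_command", "body": {"targets": [[1,-2,-34,0,0,0,2],[1,-4,-68,0,0,0,4],[1,-6,-102,0,0,0,6],[1,-8,-136,0,0,0,8],[1,-10,-170,0,0,0,10],[1,-12,-204,10,0,0,10],[1,-14,-238,40,0,0,10],[1,-15,-270,70,0,0,10],[1,-16,-300,95,0,0,10],[1,-16,-300,95,0,0,10]]}}

```text
clock: 2.65
eef_pos: [0.4612, -0.2967, 0.1315]
eef_rot: [0.1, -3.135, -0.0]
contact_force: [-2.4, 0.9, -1.0]
grip_width: -0.004
grasp_force: 0.0
```

```bash
python3 - <<'E'
from station import env
from h import *
o=env.get_obs();print(o["eef_pos"],o["qpos"],shift(o,[.466,-.297,.095]));print(cv2.Rodrigues(o["eef_rot"])[0].round(3))
c=env.camera("wrist");cv2.imwrite("pics/w1.png",c["image"])
w=wrist(c,o);C=np.array([.443,-.304]);ax=np.array([.955,.296]);
for p in (C+.055*ax,C-.055*ax):print("box x ends",proj(w,[*p,.062]))
print("tcp",proj(w,o["eef_pos"]),"raised",proj(w,[*(C+.021*ax),.081]))
E
```

```text
[ 0.4612472  -0.29672671  0.13152731] [ 0.13021726  0.58620845  0.46736205  1.90612809 -0.37390584  0.74057069
  2.44597504] [-4.9 -0.6 36.5]
[[-0.998 -0.064 -0.005]
 [-0.064  0.998 -0.   ]
 [ 0.005  0.    -1.   ]]
box x ends [280.10370139 266.93145605]
box x ends [243.59930269 127.77564535]
tcp [271.45156363 274.16728408] raised [269.85417268 238.65947036]
```

View pics/w1.png

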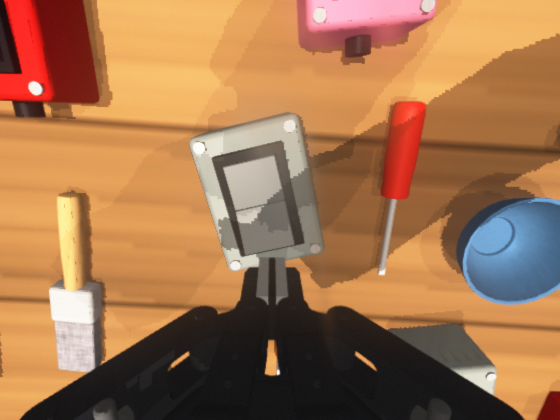

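Emit:
{"method": "arm_command", "body": {"targets": [[1,-1,1,12,0,0,5],[1,-2,1,24,0,0,10],[1,-2,1,34,0,0,15],[1,-2,1,42,0,0,15],[1,-2,1,42,0,0,15],[1,-2,1,42,0,0,15]]}}

```text
clock: 3.2
eef_pos: [0.4649, -0.291, 0.0946]
eef_rot: [-0.299, -3.127, -0.001]
contact_force: [-0.9, -0.1, -0.1]
grip_width: -0.004
grasp_force: 0.0
```

Emit:
{"method": "arm_command", "body": {"targets": [[1,1,-6,3,0,0,0],[1,1,-6,6,0,0,0],[1,1,-6,10,0,0,0],[1,1,-6,14,0,0,0],[1,1,-6,17,0,0,0],[1,1,-6,20,0,0,0],[1,1,-6,22,0,0,0],[1,1,-6,23,0,0,0],[1,1,-6,23,0,0,0],[1,1,-6,23,0,0,0]]}}

```text
clock: 4.03
eef_pos: [0.4633, -0.2972, 0.0726]
eef_rot: [0.304, 3.125, 0.001]
contact_force: [-2.7, 7.7, 37.3]
grip_width: -0.004
grasp_force: 18.7
```

Emit:
{"method": "arm_command", "body": {"targets": [[1,0,0,-10,0,0,0],[1,0,0,-40,0,0,5],[1,0,0,-80,0,0,10],[1,0,0,-110,0,0,15],[1,0,0,-130,0,0,20],[1,0,0,-130,0,0,27],[1,0,0,-130,0,0,34]]}}

```text
clock: 4.62
eef_pos: [0.4629, -0.2972, 0.2022]
eef_rot: [1.213, 2.897, 0.001]
contact_force: [0.8, -0.1, -0.6]
grip_width: -0.002
grasp_force: 0.0
```

```bash
cat > kin.py <<'E'
import numpy as np,itertools,pickle,os
from scipy.optimize import least_squares
from scipy.spatial.transform import Rotation as Ro
lo=np.array([-2.91,-.3,-1.5,.17,-1.26,.16,-2.52]);hi=np.array([2.91,2.13,1.42,2.43,4.41,1.93,2.52])
def fk(q,p,s):
    h,L1,L2,Lt,a=p;q=np.array(q)*s
    R=Ro.from_euler("z",q[0]);x=np.array([0,0,h])
    R=R*Ro.from_euler("y",q[1])*Ro.from_euler("z",q[2]);x=x+R.apply([0,0,L1])
    R=R*Ro.from_euler("y",q[3])*Ro.from_euler("z",q[4]);x=x+R.apply([0,0,L2])
    R=R*Ro.from_euler("y",q[5])*Ro.from_euler("z",q[6]);x=x+R.apply([0,0,Lt])
    return x,R*Ro.from_euler("z",a)
E
python3 - <<'E'
from kin import *
from station import env
o=env.get_obs();print(o["eef_pos"],o["eef_rot"],o["qpos"])
D=[([-1.32219899,.52200891,-.03630631,1.59996323,.02123989,1.02110286,-.11278962],[.19584739,.59319055,.23074519],[-.498636,-3.101714,.00172]),
([-.53551879,.12253643,.4361792,2.21752844,-.07118532,.81418088,1.7641376],[.37586918,-.00653312,.23131629],[.386,-3.118,0]),
([.13021726,.58620845,.46736205,1.90612809,-.37390584,.74057069,2.44597504],[.4612472,-.29672671,.13152731],[.1,-3.135,0]),
(o["qpos"],o["eef_pos"],o["eef_rot"])]
best=None
for t in itertools.product([1,-1],repeat=4):
    s=np.array([t[0],1,t[1],1,t[2],1,t[3]])
    def f(p):
        r=[]
        for q,x,w in D:
            y,R=fk(q,p,s);r+=[*(y-x),*(.3*(R.inv()*Ro.from_rotvec(w)).as_rotvec())]
        return r
    for a in(0,1.57,3.14,-1.57):
        k=least_squares(f,[.37,.46,.46,.3,a])
        if best is None or k.cost<best[0]:best=(k.cost,k.x,s,k.fun)
print(best[0],best[1],best[2],np.abs(best[3]).max());pickle.dump(best[1:3],open("kin.pkl","wb"))
P,s=best[1:3]
q0=np.array(o["qpos"])
rng=np.random.default_rng(0)
def ik(X,R,seed,n=20):
    b=None
    for i in range(n):
        g=seed if i==0 else rng.uniform(lo,hi)
        def f(q):
            y,r=fk(q,P,s);return [*(20*(y-X)),*(5*(r.inv()*R).as_rotvec()),*(.02*(q-seed))]
        k=least_squares(f,np.clip(g,lo+.01,hi-.01),bounds=(lo+.05,hi-.05))
        y,r=fk(k.x,P,s);e=(1e3*np.linalg.norm(y-X),np.degrees((r.inv()*R).magnitude()))
        if b is None or k.cost<b[0]:b=(k.cost,k.x,e)
    return b
for azd in(103,80,60):
  for z in(.1,.25):
   for roll in(0,1):
    a=np.radians(azd);d=np.array([np.cos(a),np.sin(a),0]);up=np.array([0,0,1.])*(1-2*roll)
    R=Ro.from_matrix(np.array([up,np.cross(d,up),d]).T)
    m=np.array([.54,.2468,z])+.02*np.array([-.225,.974,0]);b=ik(m,R,q0)
    print(azd,z,roll,b[1].round(2),np.round(b[2],1))
E
```

```text
[ 0.46290629 -0.29721989  0.20220686] [1.21266104e+00 2.89662754e+00 9.22256004e-04] [-0.07951775  0.56073927  0.78442902  1.85839515 -0.49093332  0.92496018
  1.71084095]
0.004089417472173125 [0.15542439 0.4331457  0.48086891 0.03298982 1.57091199] [-1  1 -1  1 -1  1 -1] 0.05889972848694189Traceback (most recent call last):
  File "<stdin>", line 38, in <module>
  File "<stdin>", line 29, in ik
    return func(*args, **kwargs)
    raise ValueError("Initial guess is outside of provided bounds")
ValueError: Initial guess is outside of provided bounds
```

```bash
cat > kin.py <<'E'
import numpy as np,pickle
from scipy.optimize import least_squares
from scipy.spatial.transform import Rotation as Ro
lo=np.array([-2.91,-.3,-1.5,.17,-1.26,.16,-2.52]);hi=np.array([2.91,2.13,1.42,2.43,4.41,1.93,2.52])
s=np.array([-1,1,-1,1,-1,1,-1])
P0=np.array([.36,.45,.45,.3,0,0,0,0])
def fk(q,p):
    h,L1,L2,Lt,e1,e2,e3,e4=p;q=np.array(q)*s
    z=lambda a:Ro.from_euler("z",a)
    y=lambda a:Ro.from_euler("y",a)
    R=z(q[0]);x=np.array([0,0,h])
    R=R*y(q[1])*z(q[2]);x=x+R.apply([e1,0,L1])
    R=R*y(q[3])*z(q[4]);x=x+R.apply([e2,0,L2])
    R=R*y(q[5]);x=x+R.apply([e3,e4,0])
    R=R*z(q[6]);x=x+R.apply([0,0,Lt])
    return x,R*z(np.pi/2)
def fit(D):
    def f(p):
        r=list(.02*(p-P0)) 
        for q,x,w in D:
            Y,R=fk(q,p);r+=[*(Y-x)]
        return r
    k=least_squares(f,P0);print("orient err deg",[round(float(np.degrees((fk(q,k.x)[1].inv()*Ro.from_rotvec(w)).magnitude())),2) for q,x,w in D],"pos",np.abs(k.fun[8:]).max(),k.x.round(4));return k.x
def ik(X,R,seed,P,n=15):
    rng=np.random.default_rng(0);b=None
    for i in range(n):
        g=seed if i==0 else rng.uniform(lo,hi)
        def f(q):
            Y,r=fk(q,P);return [*(20*(Y-X)),*(5*(r.inv()*R).as_rotvec()),*(.02*(q-seed))]
        k=least_squares(f,np.clip(g,lo+.06,hi-.06),bounds=(lo+.05,hi-.05))
        Y,r=fk(k.x,P);e=(1e3*np.linalg.norm(Y-X),np.degrees((r.inv()*R).magnitude()))
        if b is None or k.cost<b[0]:b=(k.cost,k.x,e)
    return b
def hR(azd,tilt=0,roll=0):
    "tool at azimuth azd, tilted down by tilt deg, x up (roll=0) or down"
    a=np.radians(azd);t=np.radians(tilt);c=np.array([np.cos(a),np.sin(a),0]);k=np.array([0,0,1.])
    d=np.cos(t)*c-np.sin(t)*k;u=(np.sin(t)*c+np.cos(t)*k)*(1-2*roll)
    return Ro.from_matrix(np.array([u,np.cross(d,u),d]).T)
E
python3 - <<'E'
from kin import *
from station import env
o=env.get_obs();q0=np.array(o["qpos"])
D=[([-1.32219899,.52200891,-.03630631,1.59996323,.02123989,1.02110286,-.11278962],[.19584739,.59319055,.23074519],[-.498636,-3.101714,.00172]),
([-.53551879,.12253643,.4361792,2.21752844,-.07118532,.81418088,1.7641376],[.37586918,-.00653312,.23131629],[.386,-3.118,0]),
([.13021726,.58620845,.46736205,1.90612809,-.37390584,.74057069,2.44597504],[.4612472,-.29672671,.13152731],[.1,-3.135,0]),
(o["qpos"],o["eef_pos"],o["eef_rot"])]
P=fit(D);pickle.dump((D,P),open("kin.pkl","wb"))
for azd in(103,75):
 for tilt in(0,20):
  for z in(.1,.25):
   for roll in(0,1):
    m=np.array([.54,.2468,z])+.02*np.array([-.225,.974,0]);b=ik(m,hR(azd,tilt,roll),q0,P)
    print(azd,tilt,z,roll,b[1].round(2),np.round(b[2],1))
E
```

```text
orient err deg [0.0, 0.02, 0.03, 0.0] pos 0.01464339510513979 [ 0.3417  0.5415  0.369   0.4189 -0.0053 -0.0399 -0.0307 -0.0551]
103 0 0.1 0 [ 0.16  1.31 -0.04  1.42 -1.2   1.68  1.18] [0. 0.]
103 0 0.1 1 [ 0.16  1.31 -0.03  1.42 -1.21  1.69 -1.96] [0. 0.]
103 0 0.25 0 [ 0.19  1.05 -0.09  1.54 -1.21  1.7   1.03] [0. 0.]
103 0 0.25 1 [ 0.19  1.05 -0.09  1.54 -1.21  1.7  -2.11] [0. 0.]
103 20 0.1 0 [ 0.02  1.08  0.12  1.57 -1.2   1.49  1.13] [0. 0.]
103 20 0.1 1 [ 0.01  1.08  0.14  1.57 -1.21  1.5  -2.01] [0. 0.]
103 20 0.25 0 [-0.03  0.84  0.21  1.59 -1.2   1.62  0.94] [0. 0.]
103 20 0.25 1 [-0.05  0.85  0.24  1.58 -1.21  1.65 -2.19] [0. 0.]
75 0 0.1 0 [ 0.79  1.45 -0.84  1.96 -1.21  0.72  1.44] [0. 0.]
75 0 0.1 1 [ 0.79  1.45 -0.84  1.96 -1.21  0.72 -1.7 ] [0. 0.]
75 0 0.25 0 [ 0.92  1.27 -1.17  2.1  -1.21  0.53  1.18] [0. 0.]
75 0 0.25 1 [ 0.92  1.27 -1.17  2.1  -1.21  0.53 -1.96] [0. 0.]
75 20 0.1 0 [ 0.79  1.23 -1.07  2.09 -1.21  0.27  1.19] [0. 0.]
75 20 0.1 1 [ 1.04  1.77 -1.21  2.26  1.83  0.21  1.71] [0. 0.]
75 20 0.25 0 [ 0.82  0.85 -1.11  2.11 -1.21  0.47  0.88] [0. 0.]
75 20 0.25 1 [ 1.03  1.5  -1.44  2.33  1.56  0.21  1.62] [0. 0.]
```

```bash
python3 - <<'E'
from kin import *
from station import env
o=env.get_obs();D,P=pickle.load(open("kin.pkl","rb"))
R0=Ro.from_rotvec(o["eef_rot"]);X=np.array([.60,.09,.22])
for tilt in(15,):
    R=hR(103,tilt);rv=(R0.inv()*R).as_rotvec(degrees=True);sh=1e3*R0.inv().apply(X-o["eef_pos"])
    print("total",sh.round(0),rv.round(1),np.linalg.norm(rv))
    q=np.array(o["qpos"])
    for f in np.linspace(.2,1,5):
        b=ik(o["eef_pos"]+f*(X-o["eef_pos"]),R0*Ro.from_rotvec(f*rv,degrees=True),q,P,1);q=b[1];print(f,q.round(2),np.round(b[2],1))
E
```

```text
total [180. 369. -18.] [-20.6  73.   26.9] 80.50123827814998
0.2 [ 0.03  0.67  0.68  1.58 -0.54  1.31  1.55] [0. 0.]
0.4 [ 0.11  0.78  0.57  1.4  -0.65  1.59  1.39] [0. 0.]
0.6000000000000001 [ 0.17  0.89  0.47  1.27 -0.79  1.78  1.22] [0. 0.]
0.8 [ 0.22  0.99  0.34  1.2  -0.95  1.88  1.05] [0. 0.]
1.0 [ 0.26  1.08  0.16  1.21 -1.09  1.88  0.9 ] [0. 0.]
```

Emit:
{"method": "arm_command", "body": {"targets": [[1,15,31,-1,-1.7,6.1,2.2],[1,30,61,-3,-3.4,12.2,4.5],[1,45,92,-4,-5.1,18.2,6.7],[1,60,123,-6,-6.9,24.3,9.0],[1,75,154,-8,-8.6,30.4,11.2],[1,90,184,-9,-10.3,36.5,13.4]]}}

```text
clock: 5.12
eef_pos: [0.5302, -0.1022, 0.2106]
eef_rot: [-1.265, -2.231, -0.549]
contact_force: [-0.0, 0.5, 0.6]
grip_width: -0.001
grasp_force: 0.0
```

```bash
cat > nxt.py <<'E'
import sys
from kin import *
from station import env
# usage: nxt.py x y z az tilt [nfrac]
x,y,z,az,tilt=map(float,sys.argv[1:6])
o=env.get_obs();D,P=pickle.load(open("kin.pkl","rb"));D.append((o["qpos"],o["eef_pos"],o["eef_rot"]));P=fit(D);pickle.dump((D,P),open("kin.pkl","wb"))
print("now",o["eef_pos"].round(4),"q",o["qpos"].round(2),"F",o["contact_force"].round(1),"t",o["clock"])
R0=Ro.from_rotvec(o["eef_rot"]);X=np.array([x,y,z]);R=hR(az,tilt)
rv=(R0.inv()*R).as_rotvec(degrees=True);sh=1e3*R0.inv().apply(X-o["eef_pos"])
print("total",sh.round(1),rv.round(2),np.linalg.norm(rv).round(1));q=np.array(o["qpos"])
for f in(.5,1):
    b=ik(o["eef_pos"]+f*(X-o["eef_pos"]),R0*Ro.from_rotvec(f*rv,degrees=True),q,P,1);q=b[1];print(f,q.round(2),np.round(b[2],1))
E
python3 nxt.py .60 .09 .22 103 15
```

```text
orient err deg [0.0, 0.02, 0.03, 0.0, 0.0] pos 0.01771347668454748 [ 0.2862  0.5487  0.4373  0.3186  0.0089 -0.0381  0.0352 -0.0554]
now [ 0.5302 -0.1022  0.2106] q [-0.    0.78  0.61  1.56 -0.77  1.58  1.39] F [-0.   0.5  0.6] t 5.1167
total [102.8 154.6  86.3] [-10.58  36.14  13.54] 40.0
0.5 [ 0.02  0.88  0.47  1.47 -0.98  1.77  1.16] [0. 0.]
1 [ 0.06  0.95  0.27  1.45 -1.21  1.81  0.96] [0. 0.]
```

Emit:
{"method": "arm_command", "body": {"targets": [[1,17,26,14,-1.8,6,2.3],[1,34,52,29,-3.5,12,4.5],[1,51,77,43,-5.3,18,6.8],[1,68,103,57,-7.1,24,9],[1,86,129,72,-8.8,30,11.3],[1,100,152,84,-10.2,35,13.1],[1,100,152,84,-10.2,35,13.1]]}}

```text
clock: 5.7
eef_pos: [0.5983, 0.0888, 0.2164]
eef_rot: [-1.207, -1.534, -0.913]
contact_force: [-1.7, 0.4, 0.1]
grip_width: -0.002
grasp_force: 0.0
```

```bash
python3 nxt.py .56 .2 .10 103 15; python3 - <<'E'
from station import env
from h import *
import pickle
o=env.get_obs();c=env.camera("wrist");w=wrist(c,o);pickle.dump(w,open("w2.pkl","wb"))
cv2.imwrite("pics/w2.png",c["image"])
print([proj(w,p) for p in([.72,.304,.24],[.708,.2856,.136],[.3715,.208,.141])])
E
```

```text
orient err deg [0.0, 0.02, 0.03, 0.0, 0.0, 0.0] pos 0.023040735517986133 [ 0.3287  0.5503  0.4694  0.3257  0.015  -0.0191  0.0531 -0.0554]
now [0.5983 0.0888 0.2164] q [ 0.02  1.    0.35  1.5  -1.21  1.83  1.07] F [-1.7  0.4  0.1] t 5.7
total [-80.1 -11.2 144.4] [-0.56  0.84  0.21] 1.0
0.5 [ 0.03  1.03  0.23  1.55 -1.21  1.7   1.1 ] [0. 0.]
1 [ 0.05  1.08  0.09  1.6  -1.21  1.54  1.16] [0. 0.]
[array([445.4931629 , 118.78335846]), array([406.72661117, 214.24584197]), array([102.90950365, 208.66039964])]
```

View pics/w2.png

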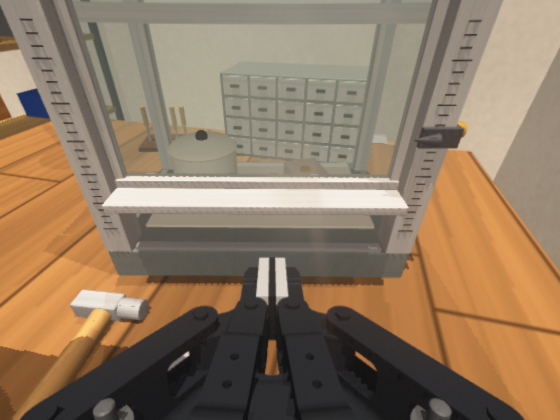

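```bash
python3 - <<'E'
import cv2,numpy as np,pickle
im=cv2.imread("pics/w2.png")
r=lambda x,y,w,h,k:cv2.resize(im[y:y+h,x:x+w],None,fx=k,fy=k,interpolation=cv2.INTER_CUBIC)
s=pickle.load(open("cams.pkl","rb"))["top"]["image"][130:175,130:175]
cv2.imwrite("pics/c3.png",np.hstack([r(390,105,80,120,5),np.vstack([r(90,170,80,60,5),cv2.resize(s,(400,300),interpolation=cv2.INTER_CUBIC)])]))
E
```

```text
(no output)
```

View pics/c3.png

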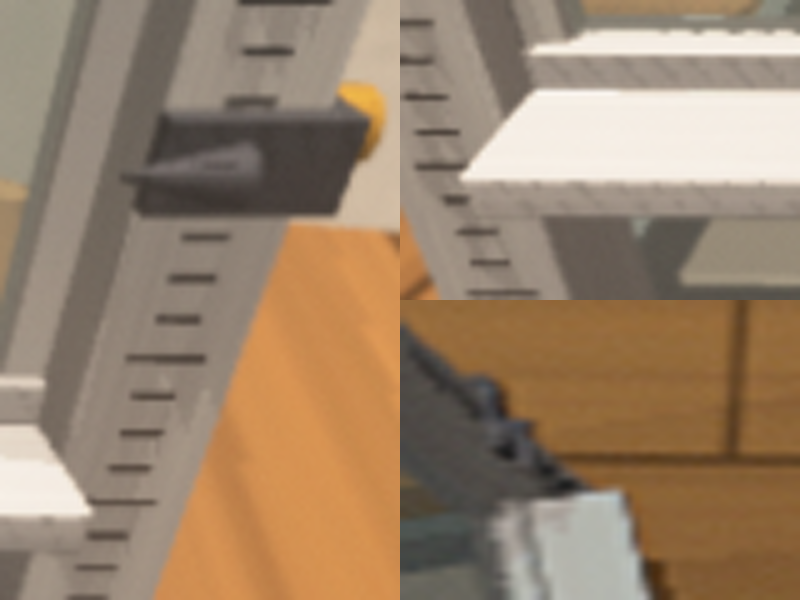

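```bash
python3 - <<'E'
from h import *
import pickle
d=pickle.load(open("cams.pkl","rb"));S,T=d["scene"],d["top"];w=pickle.load(open("w2.pkl","rb"))
for p in((405.6,318.7),(406,318),(404.8,320)):print("tip S+W",tri((S,p),(w,(415,140.8))))
print("tip all?",[proj(T,tri((S,(405.6,318.7)),(w,(415,140.8)))[0])])
R=tri((S,(393,334.5)),(T,(155.3,159)),(w,(408.4,207.4)));L=tri((S,(401.5,241.2)),(T,(170.7,250.7)),(w,(102.4,206.2)))
print("lip top R,L",R,L,np.linalg.norm(R[0]-L[0]))
def cyc(u):return u
# wrist-only: hood-frame constraint: lip width .346 sets depth; tip's distance via hood y=?
mR=(R[0]+L[0])/2;ax=(R[0]-L[0])[:2];ax/=np.linalg.norm(ax);n=np.array([-ax[1],ax[0]])
print("mid",mR,"ax",ax,"into",n, "az",np.degrees(np.arctan2(n[1],n[0])))
for p in((405.6,318.7),(406,318)):
    X=tri((S,p),(w,(415,140.8)))[0];print("tip in hood: y",-(X[:2]-mR[:2])@ax,"x",(X[:2]-mR[:2])@n-.05,"z",X[2])
E
```

```text
tip S+W (array([0.69941401, 0.30394518, 0.21500248]), [np.float64(0.9107926410497523), np.float64(0.9107926410498307)])
tip S+W (array([0.69855664, 0.30389056, 0.21569967]), [np.float64(0.09228635031258804), np.float64(0.09228635031251102)])
tip S+W (array([0.70102766, 0.30393327, 0.213724  ]), [np.float64(2.8232937295124017), np.float64(2.8232937295123173)])
tip all? [array([143.7770751 , 154.61188112])]
lip top R,L (array([0.70861658, 0.28587427, 0.14161405]), [np.float64(2.656025976414512), np.float64(3.5134706692803963), np.float64(3.0957050949282254)]) (array([0.37184607, 0.20803626, 0.14303007]), [np.float64(1.4605502885442554), np.float64(0.6979301199323111), np.float64(1.1563554669291312)]) 0.34565175921524194
mid [0.54023132 0.24695526 0.14232206] ax [0.97431397 0.22519388] into [-0.22519388  0.97431397] az 103.0142790704631
tip in hood: y -0.16792770169758137 x -0.03032089715086646 z 0.2150024798160315
tip in hood: y -0.16708005298606501 x -0.03018103528681358 z 0.21569966840762614
```

```bash
python3 - <<'E'
from h import *
import pickle
T=pickle.load(open("cams.pkl","rb"))["top"]
print("bowl",atz(T,(256,226),.045),"block",atz(T,(207,224),.025))
E
python3 nxt.py .5735 .193 .095 103 10
```

```text
bowl [ 0.47962813 -0.08490808  0.045     ] block [0.48862314 0.10266651 0.025     ]
orient err deg [0.0, 0.02, 0.03, 0.0, 0.0, 0.0, 0.0] pos 0.024296540940889177 [ 0.3341  0.5523  0.4775  0.3256  0.016  -0.0165  0.0592 -0.0556]
now [0.598  0.0862 0.2168] q [ 0.03  0.99  0.36  1.5  -1.21  1.83  1.07] F [ 0.3 -0.7  0.9] t 5.75
total [-86.5   0.9 139.2] [-0.57  6.2   0.32] 6.2
0.5 [ 0.06  1.06  0.2   1.52 -1.21  1.72  1.11] [0. 0.]
1 [ 0.09  1.15  0.05  1.53 -1.21  1.6   1.16] [0. 0.]
```

Emit:
{"method": "arm_command", "body": {"targets": [[1,-18,0,20,0,1,0],[1,-36,0,45,0,2,0],[1,-54,0,75,0,3,0],[1,-72,1,105,0,4,0],[1,-86,1,130,0,5,0],[1,-86,1,139,0,6,0],[1,-86,1,139,0,6,0],[1,-86,1,139,0,6,0]]}}

```text
clock: 6.42
eef_pos: [0.5751, 0.1896, 0.097]
eef_rot: [-1.146, -1.464, -0.962]
contact_force: [0.7, -0.3, 0.3]
grip_width: 0.0
grasp_force: 0.0
```

```bash
python3 nxt.py .554 .276 .095 103 10
```

```text
orient err deg [0.0, 0.02, 0.03, 0.0, 0.0, 0.0, 0.0, 0.0] pos 0.024113025461219184 [ 0.3052  0.5658  0.4711  0.3327  0.0019 -0.0371  0.0592 -0.056 ]
now [0.5751 0.1896 0.097 ] q [ 0.04  1.15  0.09  1.57 -1.24  1.6   1.2 ] F [ 0.7 -0.3  0.3] t 6.4167
total [14.2 -0.4 87.8] [-0.44  0.52  0.5 ] 0.8
0.5 [ 0.09  1.12 -0.05  1.59 -1.21  1.49  1.15] [0. 0.]
1 [ 0.1   1.12 -0.15  1.63 -1.21  1.39  1.14] [0. 0.]
```

Emit:
{"method": "arm_command", "body": {"targets": [[1,2,0,15,0,0,0],[1,5,0,35,0,0,0],[1,8,0,55,0,0,0],[1,11,0,72,0,0,0],[1,14,0,88,0,0,0],[1,14,0,88,0,0,0],[1,14,0,88,0,0,0]]}}

```text
clock: 7.0
eef_pos: [0.5546, 0.2766, 0.0955]
eef_rot: [-1.145, -1.465, -0.963]
contact_force: [-0.5, -1.5, 0.8]
grip_width: 0.003
grasp_force: 0.0
```

```bash
python3 nxt.py .554 .276 .194 103 10
```

```text
orient err deg [0.0, 0.02, 0.03, 0.0, 0.0, 0.0, 0.0, 0.0, 0.0] pos 0.023297203368591535 [ 0.29    0.5724  0.4658  0.3371 -0.0069 -0.0485  0.0571 -0.0556]
now [0.5546 0.2766 0.0955] q [ 0.04  1.12 -0.12  1.65 -1.25  1.39  1.19] F [-0.5 -1.5  0.8] t 7.0
total [ 96.8   0.1 -18.4] [-0.45  0.52  0.58] 0.9
0.5 [ 0.1   1.02 -0.17  1.66 -1.21  1.39  1.09] [0. 0.]
1 [ 0.11  0.95 -0.19  1.68 -1.21  1.4   1.02] [0. 0.]
```

Emit:
{"method": "arm_command", "body": {"targets": [[1,4,0,-0.8,0,0,0],[1,8,0,-1.5,0,0,0],[1,12,0,-2.3,0,0,0],[1,15,0,-2.9,0,0,0],[1,18,0,-3.4,0,0,0],[1,21,0,-4,0,0,0],[1,24,0,-4.6,0,0,0],[1,27,0,-5.1,0,0,0],[1,30,0,-5.7,0,0,0]]}}

```text
clock: 7.75
eef_pos: [0.554, 0.277, 0.1253]
eef_rot: [-1.146, -1.463, -0.962]
contact_force: [0.1, 0.7, -3.1]
grip_width: -0.0
grasp_force: 1.8
```

Emit:
{"method": "arm_command", "body": {"targets": [[1,5,0,-1,0,0,0],[1,11,0,-2.1,0,0,0],[1,17,0,-3.2,0,0,0],[1,23,0,-4.4,0,0,0],[1,29,0,-5.5,0,0,0],[1,35,0,-6.7,0,0,0],[1,41,0,-7.8,0,0,0],[1,47,0,-9,0,0,0],[1,52,0,-9.9,0,0,0],[1,56,0,-10.7,0,0,0]]}}

```text
clock: 8.58
eef_pos: [0.5536, 0.2766, 0.1831]
eef_rot: [-1.145, -1.463, -0.962]
contact_force: [1.1, 0.7, -3.8]
grip_width: 0.0
grasp_force: 1.7
```

```bash
python3 - <<'E'
from station import env
from h import *
import pickle
o=env.get_obs();c=env.camera("wrist");w=wrist(c,o);pickle.dump(w,open("w3.pkl","wb"));im=c["image"]
print(o["eef_pos"],o["contact_force"],proj(w,[.699,.304,.2155]),proj(w,[.7086,.2859,.205]))
cs=env.camera("scene");pickle.dump(cs,open("s3.pkl","wb"))
u,v=proj(w,[.699,.304,.2155]).astype(int)
cr=cv2.resize(cs["image"][270:345,380:430],(400,600),interpolation=cv2.INTER_CUBIC)
cv2.imwrite("pics/w3.png",np.hstack([cv2.resize(im[60:360,360:560],(400,600)),cr]))
E
```

```text
[0.55364525 0.27664609 0.18307225] [ 1.05071044  0.6637382  -3.82535047] [599.85345449 231.19878983] [645.92803168 279.41216561]
```

View pics/w3.png

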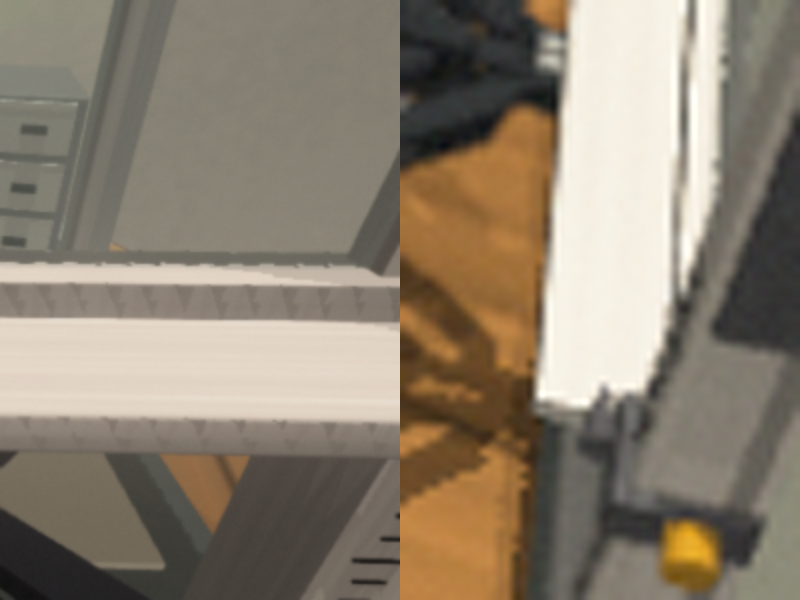

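```bash
python3 - <<'E'
from h import *
import pickle
S=pickle.load(open("cams.pkl","rb"))["scene"];w=pickle.load(open("w3.pkl","rb"));w2=pickle.load(open("w2.pkl","rb"))
m=np.array([.5402,.24696,0]);n=np.array([-.2252,.9743,0])
def pl(c,uv,off=0):
    o,v=ray(c,uv);return o+v*(((m+off*n-o)@n)/(v@n))
print("scene before/after corner",pl(S,(393,334.5)),pl(S,(397.5,320)),pl(S,(401.5,241.2)))
E2=np.array([.7088,.2859])
for z in(.19,.195,.2,.205,.21,.215):print(z,proj(S,[*E2,z]).round(1))
for a,b in(((460,267.5),(460,287.5)),((400,267.5),(400,287)) ):print("w3 top,bot",pl(w,a)[2],pl(w,b)[2])
for a,b in(((408.4,207.4),(407.6,214.6)),((102.4,206.2),(104.4,212.6))):print("w2 top,bot",pl(w2,a)[2],pl(w2,b)[2])
print("tip w2 at plane hood x=-.030:",pl(w2,(415,140.8),.02),"scene:",pl(S,(405.5,318.5),.02))
E
```

```text
scene before/after corner [0.71487043 0.28733338 0.14695334] [0.70939283 0.28606728 0.20884291] [0.36678763 0.20687741 0.13591955]
0.19 [396.2 323.8]
0.195 [396.5 322.7]
0.2 [396.9 321.7]
0.205 [397.2 320.6]
0.21 [397.6 319.6]
0.215 [398.  318.5]
w3 top,bot 0.2094564456155837 0.19838491787343637
w3 top,bot 0.20895141304212245 0.198062694036092
w2 top,bot 0.14533964714124942 0.13541109957835798
w2 top,bot 0.14439961454690584 0.13553983450956497
tip w2 at plane hood x=-.030: [0.69868681 0.30411975 0.21555242] scene: [0.69441087 0.3031314  0.2071907 ]
```

Emit:
{"method": "arm_command", "body": {"targets": [[1,3,0,-0.6,0,0,0],[1,6,0,-1.1,0,0,0],[1,9,0,-1.7,0,0,0],[1,11,0,-2.1,0,0,0],[1,12.3,0,-2.3,0,0,0],[1,12.3,0,-2.3,0,0,0],[1,12.3,0,-2.3,0,0,0],[1,12.3,0,-2.3,0,0,0],[1,12.3,0,-2.3,0,0,0],[1,12.3,0,-2.3,0,0,0]]}}

```text
clock: 9.52
eef_pos: [0.5536, 0.2766, 0.1949]
eef_rot: [-1.145, -1.463, -0.962]
contact_force: [0.3, 0.9, 0.9]
grip_width: -0.001
grasp_force: 0.0
```

Emit:
{"method": "arm_command", "body": {"targets": [[1,-5,0,1,0,0,0],[1,-12,0,2,0,0,0],[1,-15,0,3,0,0,0],[1,-18,0,-15,0,0,0],[1,-23,0,-45,0,0,0],[1,-29,0,-80,0,0,0],[1,-35,0,-115,0,0,0],[1,-41,0,-150,0,0,0],[1,-40,0,-183,0,0,0],[1,-40,0,-183,0,0,0]]}}

```text
clock: 10.35
eef_pos: [0.5992, 0.0873, 0.188]
eef_rot: [-1.154, -1.463, -0.964]
contact_force: [0.8, -0.5, -0.3]
grip_width: -0.001
grasp_force: 0.0
```

```bash
python3 - <<'E'
from station import env
from h import *
import pickle
o=env.get_obs();c=env.camera("wrist");w=wrist(c,o);pickle.dump(w,open("w4.pkl","wb"));im=c["image"]
u,v=proj(w,[.699,.304,.2155]).astype(int);x0=max(0,min(u-60,460));y0=max(0,v-60)
cs=env.camera("scene");pickle.dump(cs,open("s4.pkl","wb"))
print(o["eef_pos"],o["contact_force"],u,v,"origin",x0,y0)
a=cv2.resize(im[y0:y0+120,x0:x0+100],(500,600),interpolation=cv2.INTER_CUBIC)
b=cv2.resize(cs["image"][195:255,225:285],(300,300),interpolation=cv2.INTER_CUBIC)
b2=cv2.resize(cs["image"][290:340,380:430],(300,300),interpolation=cv2.INTER_CUBIC)
cv2.imwrite("pics/w4.png",np.hstack([a,np.vstack([b,b2])]))
E
```

```text
[0.59917033 0.08733952 0.18797184] [ 0.76767702 -0.5450228  -0.29016181] 414 129 origin 354 69
```

View pics/w4.png

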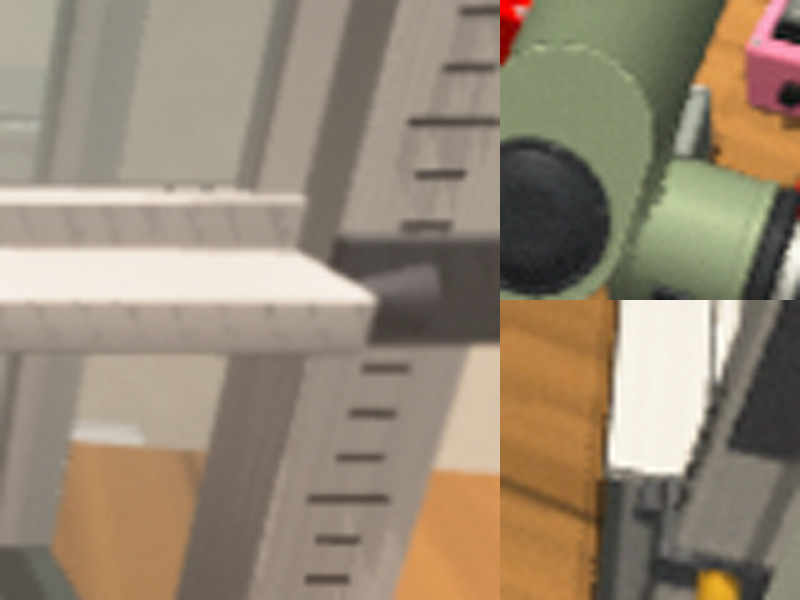

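```bash
python3 - <<'E'
from h import *
import pickle
w=pickle.load(open("w4.pkl","rb"));w2=pickle.load(open("w2.pkl","rb"))
m=np.array([.5402,.24696,0]);n=np.array([-.2252,.9743,0])
def pl(c,uv,off=0):
    o,v=ray(c,uv);return o+v*(((m+off*n-o)@n)/(v@n))
print("lip w4 top,bot",pl(w,(354+376/5,69+297/5))[2],pl(w,(354+368/5,69+348/5))[2], pl(w,(354+100/5,69+303/5))[2],pl(w,(354+100/5,69+353/5))[2])
print("cone base centre w4",pl(w,(354+430/5,69+285/5),.02),"w2",pl(w2,(390+252/5,105+166/5),.02),"tip w2",pl(w2,(415,140.8),.02))
S=pickle.load(open("s4.pkl","rb"));print("scene lip top",pl(S,(380+(608-500)/6,290+(472-300)/6)))
E
```

```text
lip w4 top,bot 0.22165060761908212 0.211729913555011 0.22040494564998891 0.21060801085445163
cone base centre w4 [0.72297679 0.30973414 0.21894195] w2 [0.72311216 0.30976543 0.21833548] tip w2 [0.69868681 0.30411975 0.21555242]
scene lip top [0.70997337 0.28620147 0.2159726 ]
```

```bash
python3 -c "
from station import env
print(env.job_done())"
```

```text
the job is handed in; nothing more can be done
None
```

The job is handed in: I pressed the rocker fully down, to about 73 mm above the bench, and pushed the sash up until the lip's mid-height measured about 216 mm, against 216–218 mm for the pointer. The hand is backed off and touching nothing; no verdict came back, and I didn't photograph the rocker again after pressing it.

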